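Release the ratchet pawl and close the strip press

TASK

The small strip press on the worktop stands open, its arm held up by a ratchet pawl. Press the pawl's thumb tab down with the fingertips until the pawl flips over and stays clear of the teeth, then push the arm down by its cross-bar, past all its teeth, until it lies fully home on its stop above the cuvette strip in the bed; leave the pawl flipped free. Do not force the arm down against the engaged pawl, do not raise the arm or pick anything up, and leave the strip, the two vials and the petri dish where they are.

Things in the scene. Friction and masses are not known exactly. Their poses are not given: they have to be found in the camera images.
- press: Strip press, fixed: white base 70 x 240 x 12 mm, bed and long arm. Origin on the worktop; base covers x -35..35, y -130..110 mm of this frame, z up; +y (robot's left, yaw up to 0.3 rad) runs from the thumb tab to the arm's cross-bar. Two white cheeks (26 mm over both in x, up to z 106 mm) carry arm hinge and pawl pin. Tab and cross-bar are free from above.
- thumb_tab (a point): Centre of the upper face of the pawl's thumb tab: ribbed dark steel plate, 28 mm (x) by 30 mm (y of the press), 5 mm thick, at the right-hand end of the press (y -138, z 109.5 mm when engaged). Pressed, it goes almost straight down, 11 mm in all; it takes about 7 N, and half-way the spring snaps the pawl over and holds it free.
- pawl (a joint): Pawl angle, rad: 0 = engaged, nose hooked in the arm's teeth so that the arm cannot go down; 0.34 = fully free against its stop. An over-centre spring throws it to 0 if left below 0.16, to 0.34 if left above. Pivot pin parallel to the press's x at y -105, z 96 mm of the press; the tab lies 33 mm from it.
- crossbar (a point): Centre of the cross-bar at the arm's free end: black round bar, 18 mm in diameter, 58 mm long along the press's x, 170 mm from the arm's hinge axis (parallel to x through y -45, z 50 mm of the press). Raised it is about 165 mm above the worktop; at home at y 125, z 50 mm of the press frame.
- press_arm (a joint): Arm angle, rad: 0 = raised 0.785 above level, growing as the arm goes down; 0.785 = home, level on its stop. Starts at 0.025 to 0.07; with the pawl engaged a tooth stops it at about 0.08. The hinge is stiff: with the pawl free the arm stays wherever it is left, and pushing it down takes 2 to 6 N at the cross-bar.
- strip_center (a point): Centre of the loose cuvette strip, 12 x 100 x 14 mm, lying along the press's y in the bed under the arm (underside 12 mm above the worktop). The closed arm clears it by about 1 mm.
- vial_center (a point): Centre of a loose vial with a white cap, 23 mm in diameter, 40 mm high, standing behind the ratchet end of the press. To be left alone.
- dish_center (a point): Centre of a loose petri dish, 59 mm in diameter, 15 mm high, lying behind the press. To be left alone.
- tube_vial_center (a point): Centre of a loose vial with a red cap, 23 mm in diameter, 40 mm high, standing past the thumb-tab end of the press. To be left alone.

How it is judged:
On the way, in this order (a step that is already met when the one before it is completed fails the run):
1. the pawl is flipped free (angle above 0.28) with the arm still raised (angle below 0.2) (value of joint pawl above 0.28 rad and value of joint press_arm below 0.2 rad), for 0.2 s.
2. the arm is pushed down home (angle above 0.745), pawl still free (value of joint press_arm above 0.745 rad and value of joint pawl above 0.28 rad), for 0.2 s.
At the end, for the whole second after the job is handed in: The arm is at rest within 0.04 rad of home, the pawl is flipped free (above 0.28 rad), the strip still lies in the bed (moved less than 10 mm), and both vials and the dish stand upright within 20 mm of where they were (all of step 2 and velocity of joint press_arm between -0.02 and 0.02 rad/s and distance of strip_center from where it was at the start of the episode below 0.01 m and distance of each of vial_center, dish_center, tube_vial_center from where it was at the start of the episode below 0.02 m and angle between each of vial_center, dish_center, tube_vial_center's own z axis and vertical below 0.2 rad); the robot touches nothing.
It fails at once if the arm is forced down (angle above 0.2) with the pawl not free (below 0.1) (value of joint press_arm above 0.2 rad and value of joint pawl below 0.1 rad).
It fails at once if the arm is raised instead of pushed down (angle below -0.1) (value of joint press_arm below -0.1 rad).
It fails at once if the strip is lifted out or moved by more than 10 mm (distance of strip_center from where it was at the start of the episode above 0.01 m).
It fails at once if a vial or the petri dish is moved by more than 20 mm or tipped over (distance of any of vial_center, dish_center, tube_vial_center from where it was at the start of the episode above 0.02 m or angle between any of vial_center, dish_center, tube_vial_center's own z axis and vertical above 0.5 rad).
It also fails if it takes over 35 s, if anything falls off the work surface, if the arm or the gripper's body presses on something with over 40 N, if the wrist force passes 120 N, or if a joint passes its speed limit or range.

ROBOT

A 6-joint arm with a two-finger parallel gripper is mounted at the origin on a cart in front of the work surface, level with it; the furniture and walls round the work are solid. World frame = base frame: x ahead of the robot, y to its left, z up, the work surface at z = 0. Lengths are in m, angles in rad, forces in N, time in s.
With the tool pointing down it reaches from about 0.35 to 0.975 m from the base axis. Payload 17.4 kg.
Tool frame: the origin (TCP) lies midway between the tips of the shut fingers; the grasp point (between the pads) lies 19 mm behind it; z points along the fingers, y is the line along which they close (so a half turn about z gives the same grasp; the last joint's range is limited). The gripper opens to 85 mm and grips with 20 to 120 N. Pads are 22 mm wide; open, the fingers measure 114 mm over their backs; the gripper's body (76 mm by 85 mm) begins 54 mm behind the grasp point. The pads swing forward as they close: fully open they stand 13 mm farther back than shut.
Start: joints at [-1.356, 0.116, 1.442, -0, 1.584, -0.038], TCP at [0.169, -0.654, 0.211] pointing down, gripper open.
Joint ranges: [-2.83, 2.83], [-0.83, 2.19], [0.07, 2.5], [-1.14, 4.28], [0.01, 3], [-2.97, 2.97]. Speed limits (rad/s): [1.89, 1.89, 2.22, 3.14, 3.14, 3.14].

INTERFACE

Orientations are given as a unit quaternion [x, y, z, w].
In Python, from workcell import env gives the robot as it stands.
- The arm moves only by the tool send_rows, never from a script. Its argument "moves" is a list of rows, each a list of 3 entries, a list of its own where there are three numbers: the turn, a rotation vector about the tool's x, y, z in degrees, then the shift along the tool's x, y, z in cm, then the closure in counts, from 0 (fully open) to 255 (shut). A call has 1 to 5 rows; each row is the pose to reach, as a shift and turn from the pose commanded when the call began, along the tool's axes at that moment; what a row does not reach only later rows make up. A row lasts 1/12 s, in which the tool goes at most 41.7 mm and 7.16 degrees, less where a joint would pass 70% of its speed; a pose out of reach is approached as far as the arm can. A call with a gripper value outside its range is refused whole. The fingers move at their own pace and stop on an object; "squeeze" is the grip in N (left out, the last holds). Time passes only in rows, so rows that repeat a pose let the fingers close. It gives the time, the measured TCP pose, the force, the opening and the grip force at its end, in the units of the state.
- env.read_state(): the state, without advancing time (a new reading comes with each control period).
- env.read_camera(name): name is "side" or "top" or "wrist"; returns the picture (480x640x3 uint8, red, green, blue); there is no depth.
- env.camera_model(name): a dict with "fx", "fy", "cx", "cy" (pixels), "dist_coeffs" ([k1, k2, p1, p2, k3] as OpenCV has them; the pictures are not rectified), "xyz" and "attitude" of the camera in the world; the wrist camera has in their place "tool_from_camera" (4x4, takes a point from camera to tool coordinates, whose origin is the TCP and whose axes are the flange's). Camera axes: x right, y down, z forward; pixel columns grow to the right and rows downward; lengths in m; the calibration is good to about 2 mm. A picture is of the moment at which its call begins: read the wrist's pose just before it. camera_model takes no time and is no camera call.
- env.close_job(): hands the job in; it is judged then, once.
The state is a dict: "time_s": time; "joints": joint angles; "qvel": joint speeds; "joint_torque": joint torques, N m; "ee_pos": TCP position; "orientation": TCP orientation; "wrist_force": force on the tool from outside, world axes, zero at the start; "moment": the same for the moment, N m; "grip_width": opening from 0.0 (shut) to 1.0 (fully open); "grasp_force": force on a finger pad.
Only numpy, scipy, OpenCV 4.12 (cv2) and the standard library are available. Lean on these libraries where they do the work, as an engineer would, in place of code of your own. Each camera call takes 0.05 s, during which the arm holds its last target. There are 200 camera calls.

## Working session

There is one attempt and no reset: what is moved stays moved. The work goes in short steps, Python scripts to look and compute and a tool call to move; the robot and the scene stay as the last step left them, time stands still between calls to the robot, and variables do not carry over. Pictures are saved under pics/ and viewed, at most 10 in all, crops included, and the job is handed in when it is done.

Besides the shell and the picture viewer there is one more tool, called after ">>>" in YAML: its name, and indented under it one key for each argument. send_rows: Moves the arm, as the interface text tells. Its arguments: {"type":"object","properties":{"moves":{"type":"array"},"squeeze":{"type":"number"}},"required":["moves"]}

```bash
mkdir -p pics; python3 - <<'E'
from workcell import env
import cv2,json
for n in("top","side"):
    cv2.imwrite(f"pics/{n}0.png",env.read_camera(n)[:,:,::-1]); print(n,env.camera_model(n))
print(env.camera_model("wrist")); print(env.read_state())
E
```

```text
top {'fx': 555.9863797133962, 'fy': 555.9863797133962, 'cx': 319.14397303905014, 'cy': 239.59436210284443, 'dist_coeffs': array([-0.13912005,  0.        ,  0.        ,  0.        ,  0.        ]), 'xyz': array([ 0.52624673, -0.07966783,  0.98395677]), 'attitude': array([ 0.71259303, -0.69871744,  0.0451822 , -0.04431347])}
side {'fx': 476.99805567413125, 'fy': 476.99805567413125, 'cx': 321.2020636978356, 'cy': 228.26003119023864, 'dist_coeffs': array([0.03012515, 0.        , 0.        , 0.        , 0.        ]), 'xyz': array([ 0.61488993, -0.86610578,  0.47354218]), 'attitude': array([ 0.834133  , -0.01693084,  0.00467641, -0.55128361])}
{'fx': 357.1598917430965, 'fy': 357.1598917430965, 'cx': 321.52112737652175, 'cy': 242.36978124172398, 'dist_coeffs': array([0.00814856, 0.        , 0.        , 0.        , 0.        ]), 'tool_from_camera': array([[ 6.43342647e-04, -9.50085600e-01, -3.11988685e-01,
         7.99420865e-02],
       [ 9.99999329e-01,  3.10597841e-04,  1.11621894e-03,
        -2.30535705e-04],
       [-9.63600528e-04, -3.11989194e-01,  9.50085162e-01,
        -1.63295364e-01],
       [ 0.00000000e+00,  0.00000000e+00,  0.00000000e+00,
         1.00000000e+00]])}
{'time_s': 0.1, 'joints': array([-1.35581675e+00,  1.16409702e-01,  1.44222066e+00, -2.71343762e-05,
        1.58401719e+00, -3.77953742e-02]), 'qvel': array([-0.00091024,  0.00129975, -0.00167188, -0.00168703, -0.00066587,
       -0.0009693 ]), 'joint_torque': array([ 3.33693606e-04, -7.33672786e+01, -6.33790541e+01, -6.92235449e-05,
        5.21035035e-03,  5.69056141e-06]), 'ee_pos': array([ 0.16875369, -0.65335006,  0.21044133]), 'orientation': array([ 9.92023613e-01,  1.26051073e-01, -6.01796705e-05, -5.24180935e-04]), 'wrist_force': array([ 0.47341635,  0.15181084, -0.57304298]), 'moment': array([-0.02768147,  0.00894872, -0.03348966]), 'grasp_force': 0.0, 'grip_width': 0.9991456414603845}
```

View pics/top0.png

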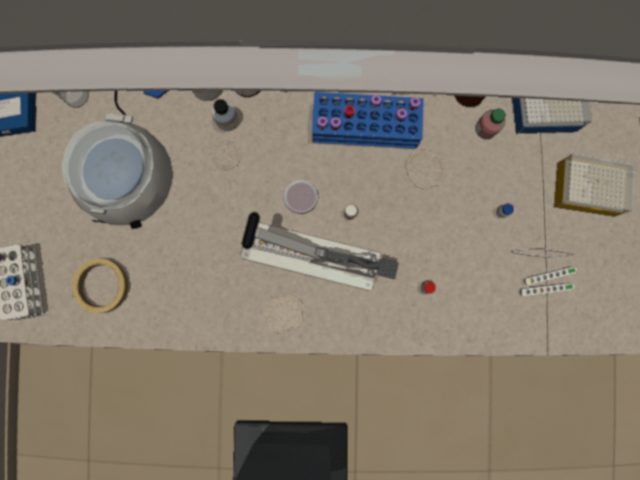

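View pics/side0.png

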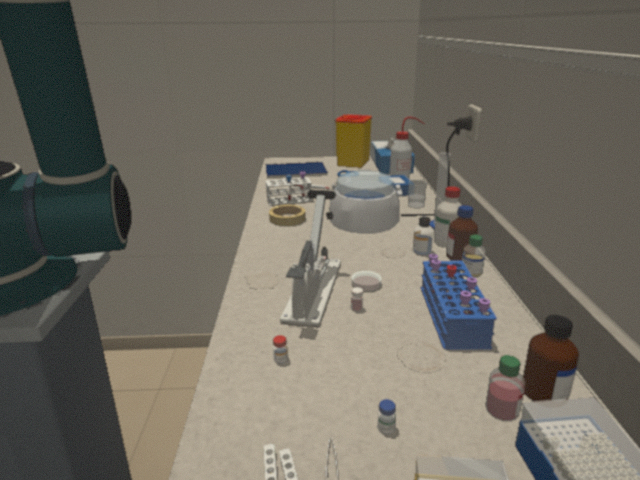

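The top picture shows the press at the middle, with the tab at about (386,267), the cross-bar at about (251,230) and the red vial at (429,287). The side view agrees. I'll enlarge the press.

```bash
cat > h.py <<'E'
from workcell import env
import cv2,numpy as np
from scipy.spatial.transform import Rotation as R
def pix(n,uv,z):
    m=env.camera_model(n);K=np.array([[m['fx'],0,m['cx']],[0,m['fy'],m['cy']],[0,0,1]])
    p=cv2.undistortPoints(np.array([[uv]],float),K,m['dist_coeffs'])[0,0]
    d=R.from_quat(m['attitude']).apply([p[0],p[1],1]);c=m['xyz'];return c+d*(z-c[2])/d[2]
E
python3 - <<'E'
from h import *
im=cv2.imread("pics/top0.png")[200:300,230:410]
cv2.imwrite("pics/topc.png",cv2.resize(im,(792,440),interpolation=cv2.INTER_CUBIC))
for uv,z in(((386,267),.1095),((251,230),.165),((372,288),.012),((243,257),.012),((381,250),.012),((429,287),.04),((351,211),.04),((301,197),.015)):print(uv,pix("top",uv,z).round(4))
E
```

```text
(386, 267) [ 0.5961 -0.1861  0.1095]
(251, 230) [0.6429 0.0222 0.165 ]
(372, 288) [ 0.5666 -0.1737  0.012 ]
(243, 257) [0.6165 0.0537 0.012 ]
(381, 250) [ 0.6337 -0.189   0.012 ]
(429, 287) [ 0.5687 -0.2685  0.04  ]
(351, 211) [ 0.6972 -0.1336  0.04  ]
(301, 197) [ 0.7252 -0.046   0.015 ]
```

View pics/topc.png

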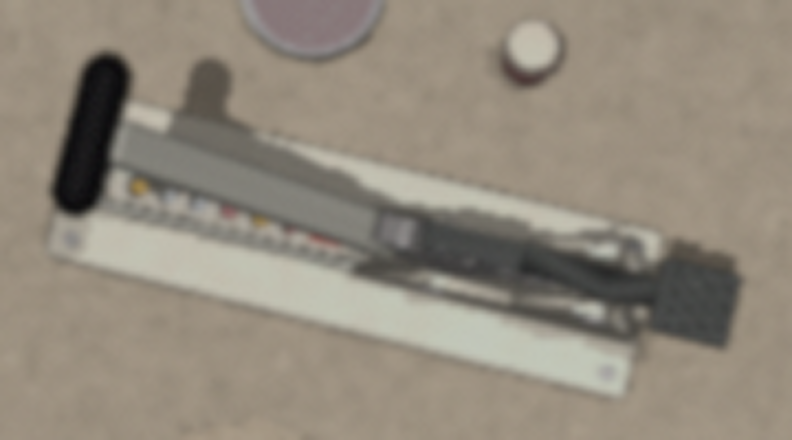

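The enlarged crop puts the tab centre at (387.7,268.2) and the cross-bar centre at (250.7,230.2). The press yaw comes out near -0.22. I'll aim the shut fingers above the tab, with the tool turned to the press axes.

```bash
cat >> h.py <<'E'
def rel(p,yaw):
    s=env.read_state();q=R.from_quat(s['orientation'])
    t=R.from_euler('z',yaw)*R.from_euler('x',np.pi)
    print("turn",np.degrees((q.inv()*t).as_rotvec()).round(2),"shift cm",(100*q.inv().apply(np.array(p)-s['ee_pos'])).round(2),"F",s['wrist_force'].round(1),"ee",s['ee_pos'].round(4),"t",s['time_s'])
E
python3 - <<'E'
from h import *
a=pix("top",(387.7,268.2),.1095);b=pix("top",(250.7,230.2),.168)
d=b-a;print(a,b,np.hypot(*d[:2]),-np.arctan2(d[0],d[1]))
rel([a[0],a[1],.17],-.22)
E
```

```text
[ 0.5942037  -0.18881139  0.1095    ] [0.64219844 0.02226513 0.168     ] 0.21646430005405276 -0.22357937082899124
turn [-6.000e-02  1.000e-02  2.709e+01] shift cm [ 52.81 -34.33   4.08] F [ 0.5  0.2 -0.6] ee [ 0.1688 -0.6534  0.2104] t 0.1
```

>>> send_rows:
  moves:
    - [[0,0,0],[3.5,-2.3,0],255]
    - [[0,0,0],[7,-4.6,0],255]
    - [[0,0,0],[10.5,-6.9,0],255]
    - [[0,0,0],[14,-9.2,0],255]
    - [[0,0,0],[17.5,-11.4,0],255]

```text
time_s: 0.52
ee_pos: [0.3101, -0.4981, 0.2108]
orientation: [0.992, 0.126, -0.0, -0.0]
wrist_force: [0.4, -0.7, -0.0]
grip_width: 0.301
grasp_force: 0.0
```

>>> send_rows:
  moves:
    - [[0,0,0],[3.5,-2.3,0],255]
    - [[0,0,0],[7,-4.6,0],255]
    - [[0,0,0],[10.5,-6.9,0],255]
    - [[0,0,0],[14,-9.2,0],255]
    - [[0,0,0],[17.5,-11.4,0],255]

```text
time_s: 0.93
ee_pos: [0.4508, -0.3441, 0.211]
orientation: [0.992, 0.126, -0.0, -0.0]
wrist_force: [0.7, -0.1, 0.2]
grip_width: -0.002
grasp_force: 0.0
```

>>> send_rows:
  moves:
    - [[0,0,5.5],[3.5,-2.3,0],255]
    - [[0,0,11],[7,-4.6,0],255]
    - [[0,0,16.5],[10.5,-6.9,0],255]
    - [[0,0,22],[14,-9.2,0],255]
    - [[0,0,27.1],[17,-11.2,0],255]

```text
time_s: 1.35
ee_pos: [0.5878, -0.1928, 0.2109]
orientation: [0.994, -0.112, -0.0, -0.0]
wrist_force: [-0.3, -0.7, 0.6]
grip_width: -0.0
grasp_force: 0.0
```

```bash
python3 - <<'E'
from h import *
rel([.5942,-.1888,.135],-.222)
cv2.imwrite("pics/w1.png",env.read_camera("wrist")[:,:,::-1])
E
```

```text
turn [-0.01  0.01 -0.14] shift cm [ 0.54 -0.53  7.59] F [-0.3 -0.7  0.6] ee [ 0.5878 -0.1928  0.2109] t 1.35
```

View pics/w1.png

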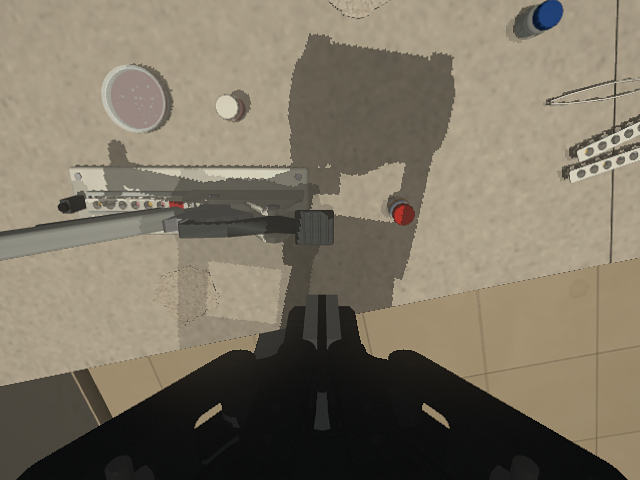

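The wrist view shows the press lying square to the tool and the tab at (315,227). That works out to about +5 mm in x and -5 mm in y of the tool, matching the top-camera estimate.

>>> send_rows:
  moves:
    - [[0,0,0],[0.5,-0.5,3],255]
    - [[0,0,0],[0.5,-0.5,6],255]
    - [[0,0,0],[0.5,-0.5,8.5],255]
    - [[0,0,0],[0.5,-0.5,9],255]
    - [[0,0,0],[0.5,-0.5,9],255]

```text
time_s: 1.82
ee_pos: [0.5916, -0.191, 0.1194]
orientation: [0.994, -0.11, -0.002, -0.0]
wrist_force: [-0.1, 0.1, 0.2]
grip_width: 0.004
grasp_force: 0.0
```

```bash
python3 - <<'E'
from h import *
rel([.5942,-.1888,.1095],-.222)
E
```

```text
turn [-0.02  0.19  0.11] shift cm [ 0.21 -0.27  0.99] F [-0.1  0.1  0.2] ee [ 0.5916 -0.191   0.1194] t 1.8167
```

>>> send_rows:
  moves:
    - [[0,0,0],[0.2,-0.2,0.6],255]
    - [[0,0,0],[0.2,-0.2,1.0],255]
    - [[0,0,0],[0.2,-0.2,1.2],255]
    - [[0,0,0],[0.2,-0.2,1.4],255]
    - [[0,0,0],[0.2,-0.2,1.4],255]

```text
time_s: 2.23
ee_pos: [0.5949, -0.1899, 0.1073]
orientation: [0.994, -0.11, 0.0, 0.0]
wrist_force: [0.6, 0.8, 0.4]
grip_width: 0.0
grasp_force: 0.0
```

>>> send_rows:
  moves:
    - [[0,0,0],[0,0,0.2],255]
    - [[0,0,0],[0,0,0.4],255]
    - [[0,0,0],[0,0,0.5],255]
    - [[0,0,0],[0,0,0.5],255]
    - [[0,0,0],[0,0,0.5],255]

```text
time_s: 2.65
ee_pos: [0.5949, -0.1898, 0.1021]
orientation: [0.994, -0.11, -0.0, -0.0]
wrist_force: [-0.1, 0.7, 0.3]
grip_width: 0.003
grasp_force: 0.0
```

```bash
python3 - <<'E'
from h import *
im=env.read_camera("wrist")[:,:,::-1]
s=env.read_camera("side")[230:330,250:370,::-1]
cv2.imwrite("pics/c2.png",np.hstack([cv2.resize(im[160:360,220:420],(400,400)),cv2.resize(s,(400,400),interpolation=cv2.INTER_CUBIC)]))
E
```

```text
(no output)
```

View pics/c2.png

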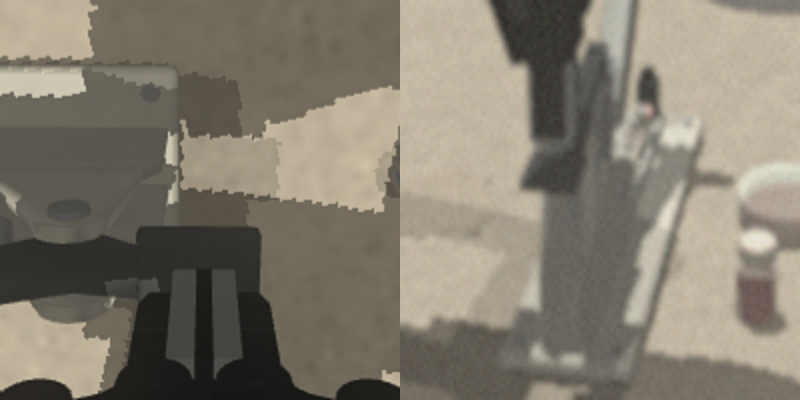

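The fingers stand centred over the tab, but contact isn't clear from the picture. I'll go on down in small steps and watch the force.

>>> send_rows:
  moves:
    - [[0,0,0],[0,0,0.15],255]
    - [[0,0,0],[0,0,0.3],255]
    - [[0,0,0],[0,0,0.3],255]

```text
time_s: 3.0
ee_pos: [0.5947, -0.1897, 0.0987]
orientation: [0.994, -0.11, -0.0, -0.0]
wrist_force: [-0.8, 1.4, 0.3]
grip_width: 0.002
grasp_force: 0.0
```

>>> send_rows:
  moves:
    - [[0,0,0],[0,0,0.1],255]
    - [[0,0,0],[0,0,0.1],255]

```text
time_s: 3.17
ee_pos: [0.5948, -0.1897, 0.0979]
orientation: [0.994, -0.11, -0.0, -0.0]
wrist_force: [0.3, -0.2, -0.1]
grip_width: 0.001
grasp_force: 0.0
```

>>> send_rows:
  moves:
    - [[0,0,0],[0,0,0.1],255]
    - [[0,0,0],[0,0,0.1],255]

```text
time_s: 3.33
ee_pos: [0.5948, -0.1897, 0.0969]
orientation: [0.994, -0.11, -0.0, -0.0]
wrist_force: [0.7, -0.1, -0.2]
grip_width: 0.002
grasp_force: 0.0
```

>>> send_rows:
  moves:
    - [[0,0,0],[0,0,0.1],255]
    - [[0,0,0],[0,0,0.1],255]

```text
time_s: 3.5
ee_pos: [0.5948, -0.1897, 0.0959]
orientation: [0.994, -0.11, -0.0, -0.0]
wrist_force: [-0.6, 1.0, 0.2]
grip_width: -0.002
grasp_force: 0.0
```

```bash
python3 - <<'E'
from h import *
im=env.read_camera("wrist")[:,:,::-1]
s=env.read_camera("side")[250:300,270:330,::-1]
cv2.imwrite("pics/c3.png",np.hstack([cv2.resize(im[250:350,270:370],(400,400),interpolation=cv2.INTER_CUBIC),cv2.resize(s,(400,400),interpolation=cv2.INTER_CUBIC)]))
E
```

```text
(no output)
```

View pics/c3.png

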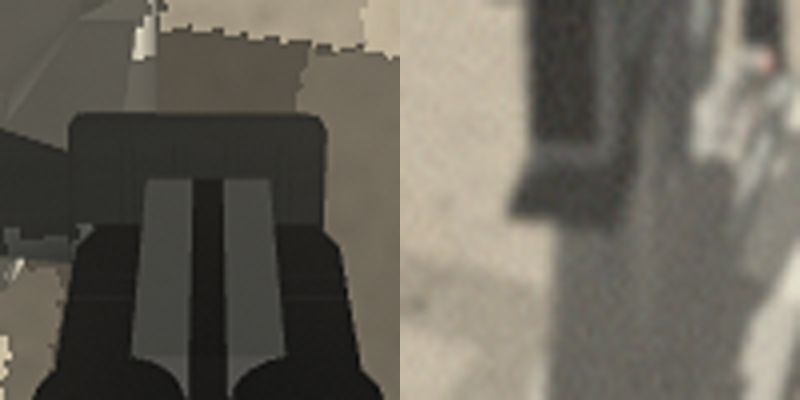

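The tab keeps the same apparent height, near 0.11, and spans columns 287–351 of the wrist picture. The fingertips still look to be above it, so I'll continue down slowly until I feel force.

>>> send_rows:
  moves:
    - [[0,0,0],[0,0,0.15],255]
    - [[0,0,0],[0,0,0.3],255]

```text
time_s: 3.77
ee_pos: [0.5949, -0.1898, 0.0931]
orientation: [0.994, -0.11, 0.0, 0.0]
wrist_force: [0.3, -0.6, 0.3]
grip_width: 0.002
grasp_force: 0.0
```

>>> send_rows:
  moves:
    - [[0,0,0],[0,0,0.15],255]
    - [[0,0,0],[0,0,0.3],255]

```text
time_s: 3.93
ee_pos: [0.5948, -0.1898, 0.0899]
orientation: [0.994, -0.11, -0.0, -0.0]
wrist_force: [-0.3, -0.4, 0.0]
grip_width: -0.001
grasp_force: 0.0
```

```bash
python3 - <<'E'
from h import *
im=env.read_camera("wrist")[:,:,::-1]
s=env.read_camera("side")[230:310,260:340,::-1]
cv2.imwrite("pics/c4.png",np.hstack([cv2.resize(im[250:350,270:370],(400,400),interpolation=cv2.INTER_CUBIC),cv2.resize(s,(400,400),interpolation=cv2.INTER_CUBIC)]))
print(env.read_state())
E
```

```text
{'time_s': 4.0333, 'joints': array([-3.49634308e-01,  6.53405913e-02,  1.69482415e+00,  3.93007125e-05,
        1.38191569e+00,  1.44133271e+00]), 'qvel': array([ 0.00018301, -0.00317215, -0.00234129, -0.00100955,  0.00357319,
        0.00061958]), 'joint_torque': array([ 4.18703698e-03, -6.62017465e+01, -6.05792499e+01,  5.55013230e-04,
       -7.70154200e-02, -6.08121877e-05]), 'ee_pos': array([ 0.59475397, -0.18970081,  0.0897098 ]), 'orientation': array([ 9.93946290e-01, -1.09866799e-01, -2.32341449e-04, -7.66140581e-05]), 'wrist_force': array([ 0.0770034 , -0.87800636, -0.39471115]), 'moment': array([0.0386929 , 0.00452056, 0.03713456]), 'grasp_force': 0.0, 'grip_width': -6.166007274371883e-05}
```

View pics/c4.png

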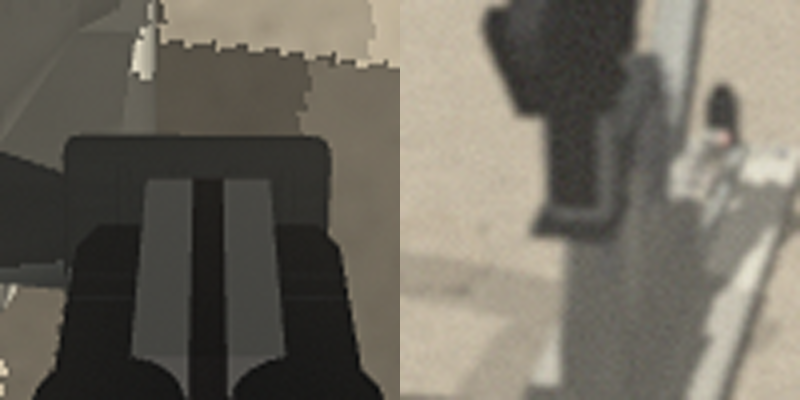

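The tab's far edge is now at row 284 and the tips are at row 295, closing about 5 px per 6 mm. Contact should come in roughly 6 mm, so I'll keep going.

>>> send_rows:
  moves:
    - [[0,0,0],[0,0,0.2],255]
    - [[0,0,0],[0,0,0.4],255]
    - [[0,0,0],[0,0,0.4],255]

```text
time_s: 4.28
ee_pos: [0.5949, -0.19, 0.0862]
orientation: [0.994, -0.11, 0.0, 0.0]
wrist_force: [-0.4, -0.5, -0.5]
grip_width: -0.001
grasp_force: 0.0
```

>>> send_rows:
  moves:
    - [[0,0,0],[0,0,0.1],255]
    - [[0,0,0],[0,0,0.2],255]

```text
time_s: 4.45
ee_pos: [0.5949, -0.1897, 0.084]
orientation: [0.994, -0.11, -0.0, -0.0]
wrist_force: [-0.1, 0.0, -0.4]
grip_width: 0.001
grasp_force: 0.0
```

>>> send_rows:
  moves:
    - [[0,0,0],[0,0,0.1],255]
    - [[0,0,0],[0,0,0.2],255]

```text
time_s: 4.62
ee_pos: [0.5949, -0.1897, 0.0818]
orientation: [0.994, -0.11, -0.0, -0.0]
wrist_force: [0.2, -0.3, 0.2]
grip_width: -0.001
grasp_force: 0.0
```

>>> send_rows:
  moves:
    - [[0,0,0],[0,0,0.1],255]
    - [[0,0,0],[0,0,0.2],255]

```text
time_s: 4.78
ee_pos: [0.5949, -0.1897, 0.08]
orientation: [0.994, -0.11, 0.0, -0.0]
wrist_force: [-0.7, 0.6, 6.4]
grip_width: 0.001
grasp_force: 3.1
```

>>> send_rows:
  moves:
    - [[0,0,0],[0,0,0.1],255]
    - [[0,0,0],[0,0,0.2],255]

```text
time_s: 4.95
ee_pos: [0.5953, -0.1898, 0.0796]
orientation: [0.994, -0.11, 0.001, 0.0]
wrist_force: [-7.4, 4.4, 21.8]
grip_width: 0.004
grasp_force: 9.6
```

```bash
python3 - <<'E'
from h import *
im=env.read_camera("wrist")[:,:,::-1]
s=env.read_camera("side")[230:310,260:340,::-1]
cv2.imwrite("pics/c5.png",np.hstack([cv2.resize(im[250:350,270:370],(400,400),interpolation=cv2.INTER_CUBIC),cv2.resize(s,(400,400),interpolation=cv2.INTER_CUBIC)]))
E
```

```text
(no output)
```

View pics/c5.png

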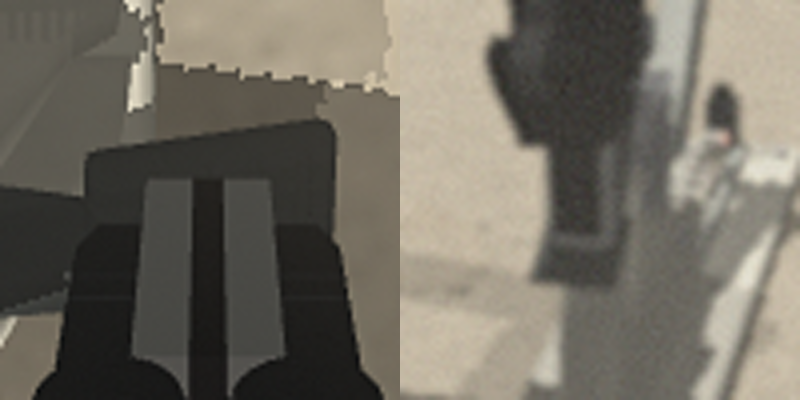

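The tab is visibly tilted and the force has jumped to 22 N, so the pawl has flipped against its stop. The real tips sit about 21 mm above the reported TCP. Next I'll lift and move over to the cross-bar.

>>> send_rows:
  moves:
    - [[0,0,0],[0,0,-2],255]
    - [[0,0,0],[0,0,-5],255]
    - [[0,0,0],[0,0,-8.5],255]
    - [[0,0,0],[0,0,-12],255]
    - [[0,0,0],[0,0,-12],255]

```text
time_s: 5.47
ee_pos: [0.5967, -0.1904, 0.206]
orientation: [0.994, -0.11, 0.004, 0.001]
wrist_force: [1.1, -0.2, 1.1]
grip_width: 0.002
grasp_force: 0.0
```

```bash
python3 - <<'E'
from h import *
rel([.6422,.0223,.17],-.222)
cv2.imwrite("pics/c6.png",cv2.resize(env.read_camera("wrist")[100:340,:,::-1],(800,300)))
E
```

```text
turn [ 0.07 -0.52  0.1 ] shift cm [ -0.24 -21.76   3.57] F [ 1.1 -0.2  1.1] ee [ 0.5967 -0.1904  0.206 ] t 5.4667
```

View pics/c6.png

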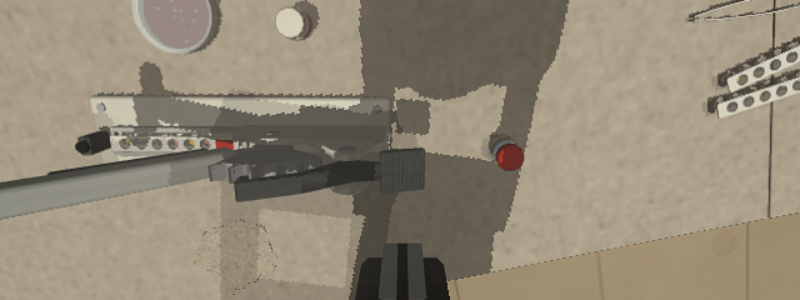

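The teeth now show clear of the pawl nose around (260,155), so the pawl has stayed free. I'll move over the cross-bar.

>>> send_rows:
  moves:
    - [[0,0,0],[0,-4,0],255]
    - [[0,0,0],[0,-8,0],255]
    - [[0,0,0],[-0.1,-12,0],255]
    - [[0,0,0],[-0.1,-16,0],255]
    - [[0,0,0],[-0.2,-20,0],255]

```text
time_s: 5.93
ee_pos: [0.6365, 0.0077, 0.197]
orientation: [0.994, -0.11, -0.0, 0.0]
wrist_force: [0.9, -0.4, -0.8]
grip_width: -0.001
grasp_force: 0.0
```

>>> send_rows:
  moves:
    - [[0,0,0],[0,-2.1,0],255]
    - [[0,0,0],[0,-2.1,2],255]
    - [[0,0,0],[0,-2.1,4],255]
    - [[0,0,0],[0,-2.1,4],255]

```text
time_s: 6.27
ee_pos: [0.6399, 0.0271, 0.1535]
orientation: [0.994, -0.109, -0.002, 0.0]
wrist_force: [-0.9, 0.1, -1.1]
grip_width: 0.003
grasp_force: 0.0
```

```bash
python3 - <<'E'
from h import *
rel([.6422,.0223,.15],-.222)
E
```

```text
turn [0.05 0.28 0.16] shift cm [0.33 0.41 0.35] F [-0.9  0.1 -1.1] ee [0.6399 0.0271 0.1535] t 6.2667
```

>>> send_rows:
  moves:
    - [[0,0,0],[0.2,-0.3,0.8],255]
    - [[0,0,0],[0.2,-0.9,1.6],255]
    - [[0,0,0],[0.2,-1.5,2.4],255]
    - [[0,0,0],[0.2,-2.0,3.2],255]
    - [[0,0,0],[0.2,-2.4,4],255]

```text
time_s: 6.68
ee_pos: [0.649, 0.0502, 0.1181]
orientation: [0.994, -0.11, 0.001, -0.0]
wrist_force: [2.0, 3.2, 4.8]
grip_width: 0.0
grasp_force: 2.5
```

```bash
python3 - <<'E'
from h import *
rel([.6422,.0223,.15],-.222)
cv2.imwrite("pics/c7.png",np.hstack([cv2.resize(env.read_camera("wrist")[120:420,170:470,::-1],(400,400)),cv2.resize(env.read_camera("side")[160:330,250:420,::-1],(400,400))]))
E
```

```text
turn [-0.06 -0.07  0.11] shift cm [-0.05  2.87 -3.2 ] F [2.  3.2 4.8] ee [0.649  0.0502 0.1181] t 6.6833
```

View pics/c7.png

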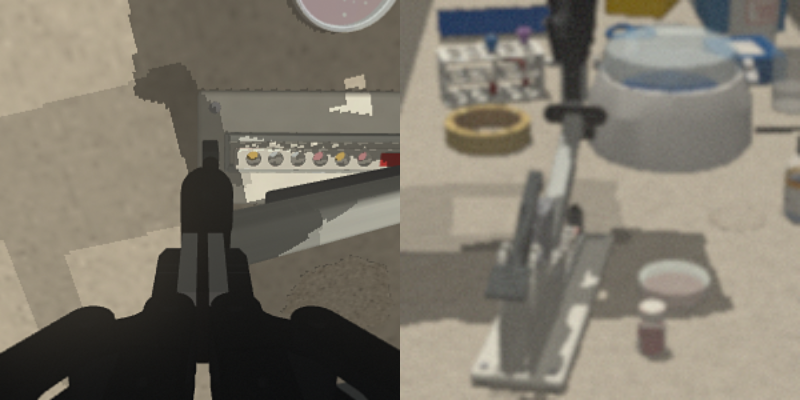

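The fingers sit centred on the bar and the arm is coming down with the pawl free. I'll follow the arc further.

>>> send_rows:
  moves:
    - [[0,0,0],[0,-0.4,0.8],255]
    - [[0,0,0],[0,-0.7,1.6],255]
    - [[0,0,0],[0,-1.0,2.4],255]
    - [[0,0,0],[0,-1.2,3.2],255]
    - [[0,0,0],[0,-1.4,4],255]

```text
time_s: 7.2
ee_pos: [0.6515, 0.0633, 0.0773]
orientation: [0.994, -0.11, -0.0, -0.0]
wrist_force: [0.1, 1.1, 3.4]
grip_width: -0.001
grasp_force: 1.6
```

>>> send_rows:
  moves:
    - [[0,0,0],[0,-0.1,0.6],255]
    - [[0,0,0],[0,-0.2,1.2],255]
    - [[0,0,0],[0,-0.3,1.8],255]
    - [[0,0,0],[0,-0.4,2.4],255]
    - [[0,0,0],[0,-0.4,2.8],255]

```text
time_s: 7.62
ee_pos: [0.6521, 0.0669, 0.0492]
orientation: [0.994, -0.11, -0.0, 0.0]
wrist_force: [-0.3, 2.0, 2.0]
grip_width: -0.002
grasp_force: 1.5
```

>>> send_rows:
  moves:
    - [[0,0,0],[0,0,0.2],255]
    - [[0,0,0],[0,0,0.4],255]
    - [[0,0,0],[0,0,0.4],255]

```text
time_s: 7.87
ee_pos: [0.6521, 0.0667, 0.0457]
orientation: [0.994, -0.11, -0.0, 0.0]
wrist_force: [-0.2, -1.3, -0.2]
grip_width: 0.0
grasp_force: 0.0
```

>>> send_rows:
  moves:
    - [[0,0,0],[0,0,0.2],255]
    - [[0,0,0],[0,0,0.4],255]

```text
time_s: 8.03
ee_pos: [0.6525, 0.0669, 0.0424]
orientation: [0.994, -0.11, 0.0, -0.0]
wrist_force: [-1.2, 1.9, 3.0]
grip_width: -0.004
grasp_force: 1.3
```

>>> send_rows:
  moves:
    - [[0,0,0],[0,0,0.2],255]
    - [[0,0,0],[0,0,0.3],255]

```text
time_s: 8.2
ee_pos: [0.6524, 0.0669, 0.0389]
orientation: [0.994, -0.11, 0.0, -0.0]
wrist_force: [1.0, 1.9, 2.2]
grip_width: -0.0
grasp_force: 1.3
```

>>> send_rows:
  moves:
    - [[0,0,0],[0,0,0.2],255]
    - [[0,0,0],[0,0,0.3],255]

```text
time_s: 8.37
ee_pos: [0.6529, 0.0669, 0.0384]
orientation: [0.994, -0.11, 0.001, -0.0]
wrist_force: [-13.3, -0.1, 31.2]
grip_width: 0.002
grasp_force: 15.5
```

>>> send_rows:
  moves:
    - [[0,0,0],[0,0,0.2],255]
    - [[0,0,0],[0,0,0.2],255]

```text
time_s: 8.53
ee_pos: [0.6531, 0.0669, 0.0383]
orientation: [0.994, -0.11, 0.001, -0.0]
wrist_force: [-18.3, 0.1, 38.9]
grip_width: 0.001
grasp_force: 19.6
```

The force rose sharply with no further travel, so the arm is on its stop. That came at TCP z 0.038, as predicted for home. I'll hold briefly, lift off and hand in.

>>> send_rows:
  moves:
    - [[0,0,0],[0,0,-0.1],255]
    - [[0,0,0],[0,0,-0.2],255]
    - [[0,0,0],[0,0,-1],255]
    - [[0,0,0],[0,0,-3],255]
    - [[0,0,0],[0,0,-6],255]

```text
time_s: 8.95
ee_pos: [0.6509, 0.0666, 0.092]
orientation: [0.994, -0.11, -0.002, 0.001]
wrist_force: [0.5, 0.0, -0.3]
grip_width: -0.002
grasp_force: 0.0
```

>>> send_rows:
  moves:
    - [[0,0,0],[0,0,-3],255]
    - [[0,0,0],[0,0,-6],255]
    - [[0,0,0],[0,0,-6],255]
    - [[0,0,0],[0,0,-6],255]

```text
time_s: 9.28
ee_pos: [0.653, 0.0668, 0.1559]
orientation: [0.994, -0.11, 0.002, -0.0]
wrist_force: [0.5, 0.4, -0.4]
grip_width: 0.003
grasp_force: 0.0
```

```bash
python3 - <<'E'
from h import *
s=env.read_state();print(s['ee_pos'],s['wrist_force'],abs(s['qvel']).max())
print(env.close_job())
E
```

```text
[0.6530286  0.06679481 0.15593757] [ 0.45739061  0.35808563 -0.38168366] 0.04631359315192317
the job is handed in; nothing more can be done
None
```

The job is handed in with the pawl flipped free, the press arm pushed down onto its stop and the robot lifted clear; the hand-in returned no verdict, and I took no picture after the arm reached its stop.

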